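# Open the photometer's sample compartment

### The arm

A 6-joint arm with a two-finger parallel gripper is mounted at the origin on the work surface. World frame = base frame: x ahead of the robot, y to its left, z up, the work surface at z = 0. Lengths are in mm, angles in rad, forces in N, time in s.
With the tool pointing down it reaches from about 325 to 775 mm from the base axis. Payload 9.3 kg.
Tool frame: the origin (TCP) lies at the very end of the fingers, on their centre line; the grasp point (between the pads) lies 19 mm behind it (r.tcp_to_grasp is the distance from the TCP to the grasp point, in mm); z points along the fingers, y is the line along which they close (so a half turn about z gives the same grasp; the last joint's range is limited). The gripper opens to 85 mm and grips with 20 to 120 N. Pads are 22 mm wide; open, the fingers measure 114 mm over their backs; the gripper's body (76 mm by 85 mm) begins 54 mm behind the grasp point. The pads swing forward as they close: fully open they stand 13 mm farther back than shut.
Start: joints at [-1.376, 0.259, 0.021, 1.334, 0, 1.418], TCP at [187.45, -517.068, 231.279] pointing down, gripper open.
Joint ranges: [-3.04, 3.04], [-0.91, 1.82], [-1.04, 1.36], [-1.92, 1.95], [-1.52, 1.45], [-3.14, 3.14]. Speed limits (rad/s): [2.22, 2.22, 2.79, 3.14, 3.14, 3.14].

### API

Orientations are given as a unit quaternion [w, x, y, z].
In Python, from station import r, optics, workorder, models gives the robot as it stands.
- The arm moves only by the tool arm_command, never from a script. Its argument "rows" is a list of rows, each an object with "dp": the shift along the tool's x, y, z in mm, a list of three; "twist": the turn, a rotation vector about the tool's x, y, z in degrees, a list of three. A call has 1 to 12 rows; each row is the pose to reach, as a shift and turn from the pose commanded when the call began, along the tool's axes at that moment; what a row does not reach only later rows make up. A row lasts 1/12 s, in which the tool goes at most 41.7 mm and 7.16 degrees, less where a joint would pass 70% of its speed; a pose out of reach is approached as far as the arm can. A call with a gripper value outside its range is refused whole. "hand" is the closure, from -1 (fully open) to 1 (shut), set as the call begins (left out, the last holds). The fingers move at their own pace and stop on an object; the grip force is fixed at half the most. Time passes only in rows, so rows that repeat a pose let the fingers close. It gives the time, the measured TCP pose, the force, the opening and the grip force at its end, in the units of the state.
- r.get_state(): the state, without advancing time (a new reading comes with each control period).
- optics.camera(name): name is "scene" or "top" or "wrist"; returns a dict with "image" (384x512x3 uint8, red, green, blue), "fx", "fy", "cx", "cy" (pixels), "world_from_camera" (4x4, takes a point from camera to world coordinates). Camera axes: x right, y up, looking along -z (the intrinsics and any distortion apply to the point x, -y, -z); pixel columns grow to the right and rows downward; lengths in mm; the calibration is good to about 2 mm. A picture is of the moment at which its call begins. There is no depth.
- workorder.finish_job(): hands the job in; it is judged then, once.
Trained networks look in a picture, given as the dict that the camera call returned (one of the last four; its "shot" number tells which), for a name from the list of things; names that differ only in an ending like _2 or _b are one class to them, and where a whole thing is asked for, a point or a joint stands for the part that bears it (a point fixed in the world has none). Each returns a list of dicts, best first, with "conf" (0 to 1); they miss things now and then, are a little off and sometimes report something else, mostly with a low value. They report only what shows in the picture. A call takes as long as a camera call. They do not tell look-alikes from the thing itself.
- models.spot_in(name, picture): "box" ([left, top, width, height] in pixels, round what is visible of it).
- models.tip_of(name, picture): "xy" ([column, row] in pixels: a listed point, or the origin of a listed thing).
The state is a dict: "t": time; "q": joint angles; "joint_vel": joint speeds; "tau": joint torques, N m; "position": TCP position; "eef_rot": TCP orientation; "force": force on the tool from outside, world axes, zero at the start; "moment": the same for the moment, N m; "finger_gap": opening from 0.0 (shut) to 1.0 (fully open); "grasp_force": force on a finger pad.
Only numpy, scipy, OpenCV 4.12 (cv2) and the standard library are available. Lean on these libraries where they do the work, as an engineer would, in place of code of your own. Each camera call takes 0.05 s, during which the arm holds its last target. There are 200 camera calls.

### The job

Open up the photometer safely. First move the orange-lidded cell box from the top of its dark cover into the low white tray, upright; then press the yellow key and after it the blue key fully down, one at a time, never the red one; and then lift the cover off and lay it, handle up, squarely within the edges of the empty blue mat, long side along long side. Set things down rather than dropping them, and leave everything else where it stands.

Things in the scene. Friction and masses are not known exactly. Their poses are not given: they have to be found in the camera images.
- photometer: Ivory bench photometer, fixed. Origin: on the table under the middle of its sample well; x from front to rear. Front section x -95 to 105 mm, 220 mm wide (y), deck 85 mm high; rear housing x 105 to 250 mm, 220 mm wide, 135 mm high. A collar (152 x 107 mm outside, 12 mm high) stands on the deck; the cover sits over it on the deck with 4 mm play each way.
- cover: Loose dark blue-grey cover, a shallow lid open below, 0.35 kg, 170 mm (x) x 125 mm (y), skirt and top together 28 mm high, no latch. Origin: middle of the skirt's lower edge, z up. On its middle a grey bridge handle: bar 80 mm along x, 18 mm wide (y), 14 mm high, from 50 to 64 mm above the origin, on two posts.
- cellbox: White box with an orange lid, 80 g, 64 mm (x) x 40 mm (y) x 40 mm high, closed and solid. Origin: middle of its underside, z up. Starts lying on the cover beside the handle (on the +y side).
- tray: Low white tray, fixed, open above, 100 mm (x) x 140 mm (y) outside, walls 4 mm thick, rim 14 mm high, inner floor about 4 mm above the table. Origin: on the table under its middle.
- keypad: Dark control pad, fixed, 80 mm (x) x 160 mm (y) x 22 mm high, carrying three spring keys in a row along y, 50 mm apart, in an order that varies. Origin: on the table under its middle.
- mat_free: The empty one of two light blue mats, fixed, 210 mm (x) x 165 mm (y) x 4 mm thick. Origin: middle of its underside (on the table). Left or right, varies.
- mat_used: The other blue mat, same size; the amber bottle and the beaker stand on it.
- key_yellow_top (a point): Middle of the top face of the round yellow key (30 mm across, to be pressed first), which goes straight down.
- key_yellow (a joint): Travel of the yellow key in m: 0 up, 0.006 fully down; springs back; about 4 N.
- key_blue_top (a point): Middle of the top face of the round blue key (30 mm across, to be pressed second), which goes straight down.
- key_blue (a joint): Travel of the blue key in m: 0 up, 0.006 fully down; springs back; about 4 N.
- key_red_top (a point): Middle of the top face of the round red key (30 mm across, not to be pressed), which goes straight down.
- key_red (a joint): Travel of the red key in m: 0 up, 0.006 fully down; springs back; about 4 N.
- amber_bottle: Amber bottle with blue cap, 70 mm across, 170 mm high, on the used mat; bystander. Origin: middle of its underside.
- beaker: Glass beaker, 72 mm across, 90 mm high, on the used mat; bystander. Origin: middle of its underside.
- bottle_left: Clear bottle with blue cap, 72 mm across, 160 mm high, to the left of the photometer; bystander. Origin: middle of its underside.
- bottle_right: White bottle, 72 mm across, 150 mm high, to the right of the photometer; bystander. Origin: middle of its underside.
- screwdriver: Red-handled screwdriver, 160 mm long, lying along its x, between tray and control pad; bystander. Origin: middle of its underside.
- mouse: Grey computer mouse, 105 x 62 x 32 mm, near the robot on the right; bystander. Origin: middle of its underside.
- tip_box: Clear box with green lid, 122 x 87 x 62 mm, near the robot on the left; bystander. Origin: middle of its underside.
Things that resemble listed ones, but are neither listed nor needed, are in the scene too. There is more than one size of the cellbox; the job needs the largest.

How it is judged (in metres and radians):
On the way, in this order (a step that is already met when the one before it is completed fails the run):
1. the cell box stands in the tray, released (x of cellbox in the frame of tray between -0.028 and 0.028 m and y of cellbox in the frame of tray between -0.048 and 0.048 m and z of cellbox in the frame of tray below 0.009 m and angle between cellbox's own z axis and vertical below 0.1 rad and contact force between cellbox and the fingers below 0.2 N), for 0.1 s.
2. the yellow key is pressed, the blue key is up (value of joint key_yellow above 0.0045 m and value of joint key_blue below 0.0015 m), for 0.05 s.
3. the blue key is pressed, the yellow key is up (value of joint key_blue above 0.0045 m and value of joint key_yellow below 0.0015 m), for 0.05 s.
4. the cover is off the photometer ((z of cover in the frame of photometer above 0.12 m or horizontal distance between cover and photometer above 0.1 m)), for 0.1 s.
At the end, for the whole second after the job is handed in: The cover lies flat, handle up, on the empty mat: centre within 28 mm of the mat's, long sides within 15 degrees, skirt on the mat. The cell box stands upright on the floor of the tray, inside its rim. All keys are up again, and cover and box are at rest (horizontal distance between cover and mat_free below 0.028 m and angle between the x axis of cover and the x axis of mat_free, either way round below 0.26 rad and z of cover in the frame of mat_free below 0.009 m and angle between cover's own z axis and vertical below 0.06 rad and x of cellbox in the frame of tray between -0.028 and 0.028 m and y of cellbox in the frame of tray between -0.048 and 0.048 m and z of cellbox in the frame of tray below 0.009 m and angle between cellbox's own z axis and vertical below 0.1 rad and linear speed of each of cover, cellbox below 0.02 m/s and value of joint each of key_yellow, key_blue, key_red below 0.002 m); the robot touches nothing.
It fails at once if the red key is pressed (value of joint key_red above 0.003 m).
It fails at once if the cover or the cell box is dropped (falls freely, faster than 0.55 m/s) ((contact force between cover and the fingers below 0.2 N and linear speed of cover above 0.55 m/s) or (contact force between cellbox and the fingers below 0.2 N and linear speed of cellbox above 0.55 m/s)).
It fails at once if the cover or the cell box tips over (more than 45 degrees) (angle between any of cover, cellbox's own z axis and vertical above 0.79 rad).
It fails at once if a bystander is knocked over or moved more than 30 mm (distance of any of amber_bottle, beaker, bottle_left, bottle_right, screwdriver, mouse, tip_box from where it was at the start of the episode above 0.03 m or angle between any of amber_bottle, beaker, bottle_left, bottle_right, mouse, tip_box's own z axis and vertical above 0.35 rad).
It also fails if it takes over 72 s, if anything falls off the work surface, if the arm or the gripper's body presses on something with over 40 N, if the wrist force passes 120 N, or if a joint passes its speed limit or range.

## Working session

There is one attempt and no reset: what is moved stays moved. The work goes in short steps, Python scripts to look and compute and a tool call to move; the robot and the scene stay as the last step left them, time stands still between calls to the robot, and variables do not carry over. Pictures are saved under pics/ and viewed, at most 10 in all, crops included, and the job is handed in when it is done.

Besides the shell and the picture viewer there is one more tool, called after "Request:" as name(argument=value, ...) on one line, values as JSON. arm_command: Moves the arm, as the interface text tells. Its arguments: {"type":"object","properties":{"rows":{"type":"array"},"hand":{"type":"number"}},"required":["rows"]}

```bash
mkdir -p pics
cat > h.py <<'E'
import numpy as np, cv2
from station import r, optics, workorder, models
def save(p,name):
    cv2.imwrite('pics/'+name, cv2.cvtColor(np.ascontiguousarray(p['image']),cv2.COLOR_RGB2BGR))
def ray(p,px):
    M=np.array(p['world_from_camera']); d=np.array([(px[0]-p['cx'])/p['fx'],-(px[1]-p['cy'])/p['fy'],-1.])
    return M[:3,3], M[:3,:3]@d
def at_z(p,px,z):
    o,d=ray(p,px); return o+d*(z-o[2])/d[2]
def proj(p,X):
    M=np.array(p['world_from_camera']); c=M[:3,:3].T@(np.array(X)-M[:3,3])
    return np.array([p['cx']+p['fx']*c[0]/-c[2], p['cy']-p['fy']*c[1]/-c[2]])
def tri(views):
    A=np.zeros((3,3));b=np.zeros(3)
    for p,px in views:
        o,d=ray(p,px);d=d/np.linalg.norm(d);P=np.eye(3)-np.outer(d,d);A+=P;b+=P@o
    X=np.linalg.solve(A,b)
    return X,[np.linalg.norm(proj(p,X)-px) for p,px in views]
E
python3 - <<'E'
from h import *
a=optics.camera('scene');b=optics.camera('top')
print(a.keys())
for p in(a,b):print(p['fx'],p['cx'],p['cy'],np.round(p['world_from_camera'],2).tolist())
save(a,'s0.png');save(b,'t0.png')
np.set_printoptions(precision=1,suppress=True)
for n in ['photometer','cover','cellbox','tray','keypad','mat_free','mat_used','key_yellow_top','key_blue_top','key_red_top','amber_bottle','beaker','bottle_left','bottle_right','screwdriver','mouse','tip_box']:
    u=models.tip_of(n,a);v=models.tip_of(n,b)
    print(n,[(np.round(k['xy']).tolist(),round(k['conf'],2)) for k in u[:3]],[(np.round(k['xy']).tolist(),round(k['conf'],2)) for k in v[:3]], *(tri([(a,u[0]['xy']),(b,v[0]['xy'])]) if u and v else ''))
print(r.get_state())
E
```

```text
dict_keys(['image', 'fx', 'fy', 'cx', 'cy', 'world_from_camera', 'shot'])
438.3554567404976 253.06748892887842 185.41121223530527 [[-0.43, -0.59, 0.68, 1364.81], [0.9, -0.27, 0.34, 425.53], [-0.02, 0.76, 0.65, 910.07], [0.0, 0.0, 0.0, 1.0]]
357.6735287062011 252.99175075992403 187.94948717604075 [[-0.03, 1.0, -0.06, 486.65], [-1.0, -0.03, -0.02, -19.12], [-0.02, 0.06, 1.0, 938.45], [0.0, 0.0, 0.0, 1.0]]
photometer [([240.0, 249.0], 0.97), ([308.0, 203.0], 0.62)] []
cover [([241.0, 224.0], 0.59)] [([241.0, 135.0], 0.84), ([297.0, 235.0], 0.74)] [666.6  29.3  91.9] [np.float64(2.4970559298894277), np.float64(2.71374097380476)]
cellbox [([248.0, 228.0], 0.93), ([313.0, 256.0], 0.53), ([182.0, 221.0], 0.44)] [([225.0, 132.0], 0.92), ([317.0, 146.0], 0.78), ([168.0, 165.0], 0.76)] [675.3  61.4  98.6] [np.float64(0.2104830301656683), np.float64(0.22581505568103746)]
tray [([305.0, 206.0], 0.72), ([385.0, 252.0], 0.18)] [([297.0, 237.0], 0.73), ([200.0, 235.0], 0.61)] [386.2  -4.  -68.2] [np.float64(35.36921449178423), np.float64(41.65280563343517)]
keypad [([221.0, 178.0], 0.73)] [([314.0,
[... 1567 characters left out ...]
), ([268.0, 188.0], 0.6)] [([254.0, 242.0], 0.72)] [452.2 -55.9 117.9] [np.float64(22.000441514240276), np.float64(28.64169793502638)]
mouse [([213.0, 151.0], 0.64)] [([354.0, 273.0], 0.91)] [ 323.4 -251.9   13. ] [np.float64(0.08844338809790592), np.float64(0.12147259381082551)]
tip_box [] [([155.0, 276.0], 0.73)]
{'t': 1.8, 'q': array([-1.4,  0.3,  0. ,  1.3, -0. ,  1.4]), 'joint_vel': array([-0.,  0., -0.,  0.,  0., -0.]), 'tau': array([  0. , -55.5,  34.5,   0. ,   0. ,  -0. ]), 'position': array([ 187.5, -517.1,  231.3]), 'eef_rot': array([-0. ,  1. ,  0.2, -0. ]), 'force': array([-0. ,  0.2, -0.2]), 'moment': array([ 0., -0.,  0.]), 'grasp_force': 0.0, 'finger_gap': 1.0008728261377995}
```

View images.

View pics/s0.png

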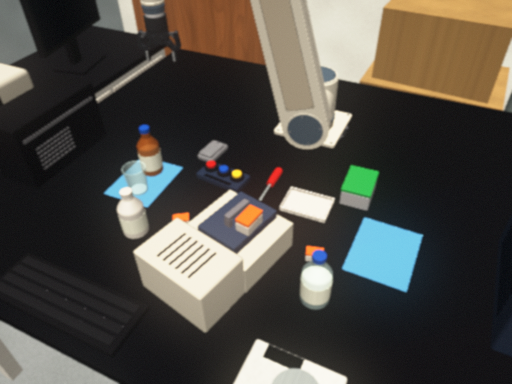

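View pics/t0.png

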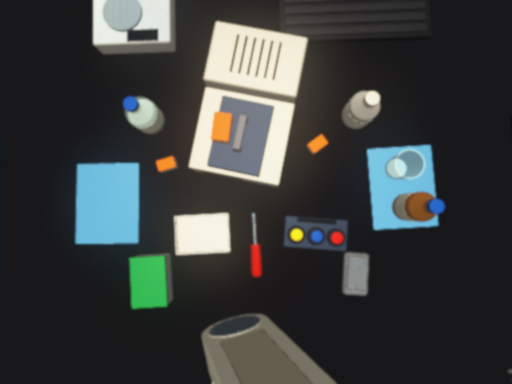

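The scene view shows the cell box (orange lid) on the cover at about (248,215), with the free mat on the robot's left at (385,252). The top view shows the box at (222,126), the tray at (203,234), and the keys yellow (297,234), blue (317,236) and red (337,238). The free mat is at (107,203).

```bash
cat >> h.py <<'E'
def toolR():
    from scipy.spatial.transform import Rotation as Ro
    q=r.get_state()['eef_rot']; return Ro.from_quat([q[1],q[2],q[3],q[0]]).as_matrix()
def hsv(p): return cv2.cvtColor(np.ascontiguousarray(p['image']),cv2.COLOR_RGB2HSV)
def blobs(p,lo,hi,amin=40):
    m=cv2.inRange(hsv(p),np.array(lo),np.array(hi))
    cs,_=cv2.findContours(m,cv2.RETR_EXTERNAL,cv2.CHAIN_APPROX_NONE)
    return sorted([c for c in cs if cv2.contourArea(c)>amin],key=lambda c:-cv2.contourArea(c))
def rect(p,c,z):
    """min-area rect of a contour cast on height z: centre, sides, direction of the long side (deg)"""
    W=np.array([at_z(p,x[0],z)[:2] for x in c],np.float32)
    (cx,cy),(w,h),_=b=cv2.minAreaRect(W); k=cv2.boxPoints(b); e=[k[1]-k[0],k[2]-k[1]]
    e=max(e,key=np.linalg.norm); a=np.degrees(np.arctan2(e[1],e[0]))
    return np.round([cx,cy,max(w,h),min(w,h),(a+90)%180-90],1)
ORANGE=([5,150,120],[18,255,255]);BLUE=([92,90,120],[110,255,255]);YEL=([24,150,120],[34,255,255])
E
python3 - <<'E'
from h import *
np.set_printoptions(precision=3,suppress=True)
print(toolR().tolist(), r.get_state()['position'],r.tcp_to_grasp)
b=optics.camera('top');w=optics.camera('wrist')
T=np.eye(4);T[:3,:3]=toolR();T[:3,3]=r.get_state()['position']
print('tool_from_cam',np.linalg.inv(T)@np.array(w['world_from_camera']),w['fx'],w['cx'],w['cy'])
for n,(c,z) in {'or':(ORANGE,153),'bl':(BLUE,4),'y':(YEL,30)}.items():
    for k in blobs(b,*c): print(n,rect(b,k,z),cv2.boundingRect(k))
m=cv2.inRange(hsv(b),np.array([0,0,170]),np.array([180,70,255]))
cs,_=cv2.findContours(m,cv2.RETR_EXTERNAL,cv2.CHAIN_APPROX_NONE)
for k in cs:
    if cv2.contourArea(k)>800: print('white',rect(b,k,14),rect(b,k,85),cv2.boundingRect(k))
E
```

```text
[[0.9401218937704676, 0.340838414206877, -1.5949011403297583e-05], [0.3408384145258565, -0.9401218934260873, 2.616197461816019e-05], [-6.077008857368097e-06, -3.0031480882754414e-05, -0.9999999995305899]] [ 187.456 -517.059  231.277] 18.700000000000003
tool_from_cam [[  -0.001    0.953    0.302   78.211]
 [   1.       0.001   -0.      -0.596]
 [  -0.       0.302   -0.953 -142.862]
 [   0.       0.       0.       1.   ]] 305.5432208671678 255.9364673057035 196.8938535765418
or [676.7  63.3  63.8  38.   -8.3] (212, 112, 20, 30)
or [ 488.5 -364.3   56.7   46.6   -6.4] (409, 193, 23, 27)
or [ 632.7 -148.5   42.3   28.6  -55.9] (307, 134, 22, 20)
or [597.8 190.5  42.3  27.8 -75.6] (156, 156, 20, 16)
bl [518.6 385.7 212.4 167.   -0.8] (75, 163, 64, 81)
bl [ 540.3 -396.9  212.4  187.2    2.1] (367, 145, 78, 85)
bl [784.  323.2  38.4  37.8  -0.3] (123, 96, 15, 15)
bl [ 418.1 -161.4   30.9   28.4   -2.1] (311, 230, 12, 13)
y [ 424.9 -107.4   32.7   32.5   88.6] (290, 228, 14, 14)
white [432.5 134.5 140.8 100.8 -88.4] [436.7 122.7 130.   93.1 -88.4] (174, 213, 56, 42)
white [686.3  26.4 240.4 220.1  77.1] [671.   22.9 222.  203.2  77.1] (189, 87, 105, 98)
white [890.6 -14.9 250.  164.3  77.1] [859.6 -15.2 230.8 151.7  77.1] (204, 21, 103, 76)
white [1005.1  316.6  206.9  123.7   89.4] [965.3 290.8 191.  114.2  89.4] (93, 0, 77, 45)
```

```bash
cat >> h.py <<'E'
def go(x,y,z,ang):
    """print dp (tool axes) and twist z to have TCP at x,y,z, tool pointing down, tool x at world angle ang"""
    R=toolR();p=r.get_state()['position'];a=np.degrees(np.arctan2(R[1,0],R[0,0]))
    print('dp',np.round(R.T@(np.array([x,y,z])-p),1).tolist(),'twz',round(-((ang-a+180)%360-180),1),'q',np.round(r.get_state()['q'],2).tolist(),'t',r.get_state()['t'])
E
python3 -c "
from h import *
go(677,63,265,79.5)"
```

```text
dp [657.9, -378.5, -33.7] twz -59.6 q [-1.38, 0.26, 0.02, 1.33, 0.0, 1.42] t 1.9
```

Request:
arm_command(rows=[{"dp": [658, -378, -34], "twist": [0, 0, -59.6]}, {"dp": [658, -378, -34], "twist": [0, 0, -59.6]}, {"dp": [658, -378, -34], "twist": [0, 0, -59.6]}, {"dp": [658, -378, -34], "twist": [0, 0, -59.6]}, {"dp": [658, -378, -34], "twist": [0, 0, -59.6]}, {"dp": [658, -378, -34], "twist": [0, 0, -59.6]}, {"dp": [658, -378, -34], "twist": [0, 0, -59.6]}, {"dp": [658, -378, -34], "twist": [0, 0, -59.6]}, {"dp": [658, -378, -34], "twist": [0, 0, -59.6]}, {"dp": [658, -378, -34], "twist": [0, 0, -59.6]}, {"dp": [658, -378, -34], "twist": [0, 0, -59.6]}, {"dp": [658, -378, -34], "twist": [0, 0, -59.6]}], hand=-1)

```text
t: 2.9
position: [510.8, -133.6, 254.0]
eef_rot: [0.0, 0.769, 0.64, 0.0]
force: [0.2, -1.2, -0.3]
finger_gap: 0.999
grasp_force: 0.0
```

```bash
python3 -c "
from h import *
print(r.get_state()['position'],toolR()[:,0]);go(677,63,265,79.5)"
```

```text
[ 510.84598361 -133.56442318  254.00928855] [ 1.81628172e-01  9.83367259e-01 -2.01365383e-04]
dp [223.5, 127.7, -11.0] twz 0.0 q [-0.41, 0.21, 0.02, 1.38, -0.0, 1.34] t 2.9
```

Request:
arm_command(rows=[{"dp": [223, 128, -11], "twist": [0, 0, 0]}, {"dp": [223, 128, -11], "twist": [0, 0, 0]}, {"dp": [223, 128, -11], "twist": [0, 0, 0]}, {"dp": [223, 128, -11], "twist": [0, 0, 0]}, {"dp": [223, 128, -11], "twist": [0, 0, 0]}, {"dp": [223, 128, -11], "twist": [0, 0, 0]}, {"dp": [223, 128, -11], "twist": [0, 0, 0]}, {"dp": [223, 128, -11], "twist": [0, 0, 0]}, {"dp": [223, 128, -11], "twist": [0, 0, 0]}])

```text
t: 3.65
position: [676.2, 60.7, 263.9]
eef_rot: [-0.0, 0.768, 0.64, -0.001]
force: [-1.5, -0.9, 0.6]
finger_gap: 0.996
grasp_force: 0.0
```

Run:
```python
from h import *
w=optics.camera('wrist');save(w,'w1.png');print(r.get_state()['position'])
b=blobs(w,*ORANGE)
for k in b: print(rect(w,k,153),cv2.boundingRect(k))
s=optics.camera('scene');k2=[k for k in blobs(s,*ORANGE)]
for k in k2: print('s',rect(s,k,153),cv2.boundingRect(k))
```

```text
[675.77848515  59.92457156 264.46458278]
[677.1  66.5  63.1  40.7  -8.6] (218, 164, 75, 48)
[639.7 195.5  31.4  19.9 -75.6] (154, 6, 42, 53)
[666.8 -67.5  31.9  20.7 -56.9] (253, 303, 34, 29)
s [-339.1 -840.8  767.1  332.    39.2] (134, 0, 77, 53)
s [680.5  66.3  68.   43.5  -9.6] (235, 205, 27, 22)
s [ 538.7 -344.2  102.3   56.2   37.1] (137, 136, 20, 20)
s [754.6 -84.1  42.   29.6 -58. ] (172, 212, 18, 9)
s [718.6 251.   44.2  26.7 -65.4] (305, 245, 20, 10)
```

View pics/w1.png

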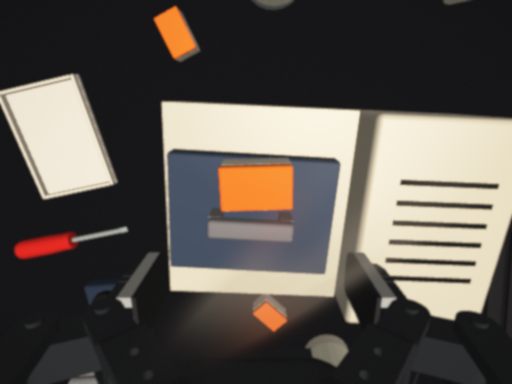

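The wrist view shows the box's orange lid at (255,188) beside the handle bar at (250,230), with both fingers clear. Three views agree on about (677, 65) with the lid at z ≈ 153.

```bash
python3 -c "
from h import *
go(677,65,120,81)"
```

```text
dp [5.7, 0.4, 144.9] twz -1.5 q [-0.04, 0.49, 0.46, 1.54, -0.0, 1.72] t 3.75
```

Request:
arm_command(rows=[{"dp": [6, 0, 30], "twist": [0, 0, -1.5]}, {"dp": [6, 0, 65], "twist": [0, 0, -1.5]}, {"dp": [6, 0, 100], "twist": [0, 0, -1.5]}, {"dp": [6, 0, 125], "twist": [0, 0, -1.5]}, {"dp": [6, 0, 138], "twist": [0, 0, -1.5]}, {"dp": [6, 0, 144], "twist": [0, 0, -1.5]}, {"dp": [6, 0, 144], "twist": [0, 0, -1.5]}, {"dp": [6, 0, 144], "twist": [0, 0, -1.5]}])

```text
t: 4.42
position: [677.5, 65.5, 122.0]
eef_rot: [0.001, 0.761, 0.649, 0.001]
force: [-0.0, -0.6, 1.2]
finger_gap: 1.001
grasp_force: 0.0
```

Request:
arm_command(rows=[{"dp": [0, 0, 0], "twist": [0, 0, 0]}, {"dp": [0, 0, 0], "twist": [0, 0, 0]}, {"dp": [0, 0, 0], "twist": [0, 0, 0]}, {"dp": [0, 0, 0], "twist": [0, 0, 0]}, {"dp": [0, 0, 0], "twist": [0, 0, 0]}, {"dp": [0, 0, 0], "twist": [0, 0, 0]}, {"dp": [0, 0, 0], "twist": [0, 0, 0]}, {"dp": [0, 0, 0], "twist": [0, 0, 0]}], hand=1)

```text
t: 5.08
position: [678.1, 66.2, 122.6]
eef_rot: [0.001, 0.76, 0.65, 0.001]
force: [-1.0, -1.4, 6.5]
finger_gap: 0.738
grasp_force: 66.5
```

Request:
arm_command(rows=[{"dp": [0, 0, -10], "twist": [0, 0, 0]}, {"dp": [0, 0, -30], "twist": [0, 0, 0]}, {"dp": [0, 0, -55], "twist": [0, 0, 0]}, {"dp": [0, 0, -75], "twist": [0, 0, 0]}, {"dp": [0, 0, -80], "twist": [0, 0, 0]}])

```text
t: 5.5
position: [678.4, 66.5, 205.3]
eef_rot: [0.002, 0.76, 0.65, 0.002]
force: [1.6, -0.5, 0.1]
finger_gap: 0.739
grasp_force: 65.7
```

```bash
python3 -c "
from h import *
go(432.5,134.5,195,181.6)"
```

```text
dp [28.9, -253.6, 8.9] twz -100.6 q [-0.03, 0.49, 0.32, 1.39, 0.0, 1.7] t 5.5
```

Request:
arm_command(rows=[{"dp": [2, -15, 0], "twist": [0, 0, -5]}, {"dp": [4, -40, 0], "twist": [0, 0, -12]}, {"dp": [7, -65, 0], "twist": [0, 0, -19]}, {"dp": [10, -90, 2], "twist": [0, 0, -26]}, {"dp": [13, -115, 3], "twist": [0, 0, -33]}, {"dp": [16, -140, 4], "twist": [0, 0, -40]}, {"dp": [19, -165, 5], "twist": [0, 0, -47]}, {"dp": [22, -190, 6], "twist": [0, 0, -54]}, {"dp": [24, -212, 7], "twist": [0, 0, -61]}, {"dp": [26, -232, 8], "twist": [0, 0, -68]}, {"dp": [28, -246, 9], "twist": [0, 0, -75]}, {"dp": [29, -254, 9], "twist": [0, 0, -82]}])

```text
t: 6.5
position: [429.0, 135.1, 191.6]
eef_rot: [-0.0, 0.144, 0.99, 0.0]
force: [0.2, 0.1, -0.4]
finger_gap: 0.742
grasp_force: 65.7
```

Run:
```python
from h import *
go(432.5,134.5,80,181.6)
w=optics.camera('wrist');save(w,'w2.png')
t=optics.camera('scene')
for p in (w,t):
    m=cv2.inRange(hsv(p),np.array([0,0,150]),np.array([180,70,255]))
    cs,_=cv2.findContours(m,cv2.RETR_EXTERNAL,cv2.CHAIN_APPROX_NONE)
    for k in cs:
        if cv2.contourArea(k)>300: print('white',rect(p,k,14),cv2.boundingRect(k))
```

```text
dp [-3.6, 0.5, 111.6] twz -18.2 q [0.12, 0.11, -0.28, 1.19, 0.0, 0.41] t 6.5
white [ 633.7 -111.8   47.9   37.2  -15.9] (109, 355, 30, 29)
white [661.9  95.4 113.   26.1  73.4] (234, 342, 87, 17)
white [431.5 135.5 140.2 100.7 -88.4] (180, 111, 151, 108)
white [916.9 273.8 233.8  98.8 -64.9] (233, 339, 114, 45)
white [1165.7 -200.9  340.3  104.1  -89.9] (0, 322, 117, 62)
white [704.3 262.4 122.1  77.8  20.9] (301, 265, 32, 41)
white [700.2 -34.9 407.2 322.  -12.8] (133, 190, 160, 141)
white [437.9 136.4 144.1 115.  -88.4] (280, 186, 55, 36)
white [ 606.9 -366.2  387.9  111.    26.8] (117, 154, 43, 84)
white [ 56.3 -93.1 200.6  82.3  25.2] (274, 109, 24, 30)
white [  162.2 -1403.4   268.5   110.5    49.5] (0, 63, 27, 25)
white [-773.9 -120.8 1402.1  507.4    7.9] (286, 0, 117, 119)
white [-1174.1  -374.7   323.9   280.1    18.6] (297, 0, 48, 20)
white [ -649.4 -1377.7   598.7    85.8    42.9] (117, 0, 21, 34)
```

View pics/w2.png

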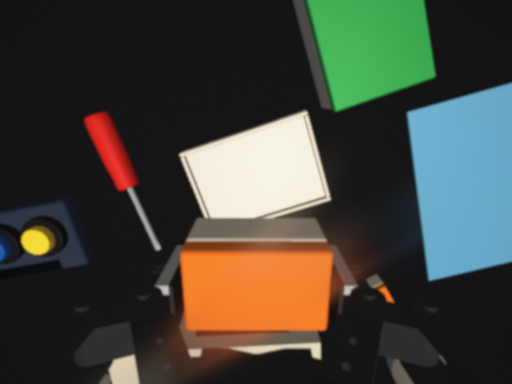

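The wrist view shows the box held square between the pads at (255,285). The tray is empty at about (255,165), and two views put it at (432, 135).

Request:
arm_command(rows=[{"dp": [-1, 0, 10], "twist": [0, 0, -6]}, {"dp": [-3, 0, 35], "twist": [0, 0, -12]}, {"dp": [-4, 0, 65], "twist": [0, 0, -18]}, {"dp": [-4, 0, 95], "twist": [0, 0, -18.2]}, {"dp": [-4, 0, 120], "twist": [0, 0, -18.2]}, {"dp": [-4, 0, 140], "twist": [0, 0, -18.2]}, {"dp": [-4, 0, 155], "twist": [0, 0, -18.2]}, {"dp": [-4, 0, 164], "twist": [0, 0, -18.2]}, {"dp": [-4, 0, 168], "twist": [0, 0, -18.2]}, {"dp": [-4, 0, 170], "twist": [0, 0, -18.2]}, {"dp": [-4, 0, 170], "twist": [0, 0, -18.2]}])

```text
t: 7.52
position: [435.3, 133.4, 21.9]
eef_rot: [0.0, -0.01, 1.0, 0.0]
force: [0.1, 0.6, -0.6]
finger_gap: 0.738
grasp_force: 65.7
```

```bash
python3 -c "
from h import *
go(432.5,134.5,14.5,181.6)"
```

```text
dp [2.7, 1.1, 7.4] twz -0.4 q [0.11, 0.27, -0.56, 0.75, -0.0, 0.09] t 7.5167
```

Request:
arm_command(rows=[{"dp": [1, 0, 2], "twist": [0, 0, 0]}, {"dp": [2, 0, 4], "twist": [0, 0, 0]}, {"dp": [2, 0, 6], "twist": [0, 0, 0]}, {"dp": [2, 0, 7], "twist": [0, 0, 0]}, {"dp": [2, 0, 8], "twist": [0, 0, 0]}, {"dp": [2, 0, 8], "twist": [0, 0, 0]}])

```text
t: 8.02
position: [432.8, 133.5, 13.7]
eef_rot: [0.0, -0.011, 1.0, 0.0]
force: [-0.5, 0.0, -0.9]
finger_gap: 0.736
grasp_force: 65.7
```

Request:
arm_command(rows=[{"dp": [0, 0, 1], "twist": [0, 0, 0]}, {"dp": [0, 0, 2], "twist": [0, 0, 0]}, {"dp": [0, 0, 2], "twist": [0, 0, 0]}])

```text
t: 8.27
position: [432.9, 133.4, 13.5]
eef_rot: [0.001, -0.011, 1.0, 0.0]
force: [-9.2, -3.1, 29.8]
finger_gap: 0.742
grasp_force: 69.2
```

Request:
arm_command(rows=[{"dp": [0, 0, -1], "twist": [0, 0, 0]}, {"dp": [0, 0, -1], "twist": [0, 0, 0]}, {"dp": [0, 0, -1], "twist": [0, 0, 0]}, {"dp": [0, 0, -1], "twist": [0, 0, 0]}, {"dp": [0, 0, -1], "twist": [0, 0, 0]}, {"dp": [0, 0, -1], "twist": [0, 0, 0]}], hand=-1)

```text
t: 8.77
position: [432.7, 133.4, 12.5]
eef_rot: [-0.0, -0.011, 1.0, -0.0]
force: [-0.2, 0.1, 0.2]
finger_gap: 1.002
grasp_force: 0.0
```

Request:
arm_command(rows=[{"dp": [0, 0, -10], "twist": [0, 0, 0]}, {"dp": [0, 0, -35], "twist": [0, 0, 0]}, {"dp": [0, 0, -70], "twist": [0, 0, 0]}, {"dp": [0, 0, -100], "twist": [0, 0, 0]}, {"dp": [0, 0, -125], "twist": [0, 0, 0]}, {"dp": [0, 0, -130], "twist": [0, 0, 0]}])

```text
t: 9.27
position: [434.4, 133.7, 146.5]
eef_rot: [0.003, -0.011, 1.0, 0.0]
force: [0.1, 0.4, 1.1]
finger_gap: 1.005
grasp_force: 0.0
```

Run:
```python
from h import *
w=optics.camera('wrist');save(w,'w3.png')
t=optics.camera('top')
for p in (w,t):
    for k in blobs(p,*ORANGE): print(rect(p,k,44),cv2.boundingRect(k))
go(425,-108,120,181.6)
```

```text
[433.6 134.2  61.7  39.6 -88.8] (219, 171, 75, 46)
[597.5 217.   42.6  30.8 -79.3] (313, 337, 43, 27)
[ 488.7 -412.1   64.8   53.    -6.4] (409, 193, 23, 27)
[ 652.9 -166.4   48.2   32.5  -55.9] (307, 134, 22, 20)
[613.2 219.6  48.2  31.7 -75.6] (156, 156, 20, 16)
[446.5 127.5  52.6  12.4  88.6] (192, 226, 22, 6)
dp [13.7, -241.3, 23.5] twz -0.4 q [0.11, 0.14, -0.36, 1.06, -0.0, 0.09] t 9.3667
```

View pics/w3.png

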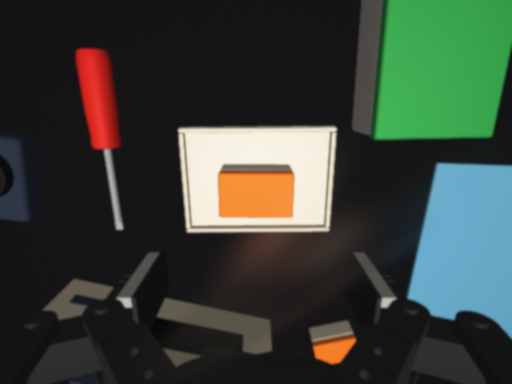

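The box stands upright inside the tray, with its lid at (255,193) and measured at (433.6, 134). Next are the keys.

Request:
arm_command(rows=[{"dp": [7, -25, 0], "twist": [0, 0, 0]}, {"dp": [12, -60, 0], "twist": [0, 0, 0]}, {"dp": [12, -95, 0], "twist": [0, 0, 0]}, {"dp": [12, -130, 5], "twist": [0, 0, 0]}, {"dp": [12, -165, 10], "twist": [0, 0, 0]}, {"dp": [12, -200, 15], "twist": [0, 0, 0]}, {"dp": [12, -225, 20], "twist": [0, 0, 0]}, {"dp": [12, -238, 20], "twist": [0, 0, 0]}, {"dp": [12, -241, 20], "twist": [0, 0, 0]}, {"dp": [12, -241, 20], "twist": [0, 0, 0]}], hand=1)

```text
t: 10.2
position: [425.2, -108.2, 121.3]
eef_rot: [-0.001, -0.01, 1.0, 0.001]
force: [-0.0, 0.6, 0.1]
finger_gap: 0.001
grasp_force: 0.0
```

Run:
```python
from h import *
s=r.get_state();print(s['position'],s['finger_gap'])
w=optics.camera('wrist');save(w,'w4.png');t=optics.camera('top')
RED=([172,150,100],[180,255,255]);BK=([105,150,100],[125,255,255])
for n,c in dict(y=YEL,b=BK,b2=BLUE,r=RED).items():
    for p in (w,t):
        for k in blobs(p,*c,30):
            m=cv2.moments(k);u=[m['m10']/m['m00'],m['m01']/m['m00']]
            print(n,rect(p,k,30),np.round(u))
for n in ('key_yellow_top','key_blue_top','key_red_top'):
    print(n,[(np.round(k['xy'],1).tolist(),np.round(at_z(w,k['xy'],30)),round(k['conf'],2)) for k in models.tip_of(n,w)[:3]])
```

```text
[ 425.24410036 -108.15993884  121.25142879] 0.0008684030315534392
y [ 429.7 -104.8   30.8   30.6   45.3] [259. 205.]
b [ 423.5 -157.2   31.1   30.9    1.1] [194. 196.]
b [ 488.8 -459.    39.7   37.7   86.6] [436. 206.]
b [ 7.758e+02  3.137e+02  3.750e+01  3.680e+01 -3.000e-01] [130. 103.]
b2 [ 521.5 -303.8  201.3   62.6  -10.8] [ 28. 283.]
b2 [ 423.7 -156.9   31.9   30.5  -45.1] [194. 197.]
b2 [517.8 374.4 206.4 162.5  -0.8] [107. 203.]
b2 [ 538.7 -386.4  206.6  182.     2.1] [400. 182.]
b2 [ 7.758e+02  3.137e+02  3.730e+01  3.680e+01 -3.000e-01] [130. 103.]
key_yellow_top [([258.8, 204.5], array([ 429., -105.,   30.]), 0.67)]
key_blue_top [([194.7, 197.1], array([ 424., -157.,   30.]), 0.56)]
key_red_top [([124.6, 193.8], array([ 422., -213.,   30.]), 0.7)]
```

View pics/w4.png

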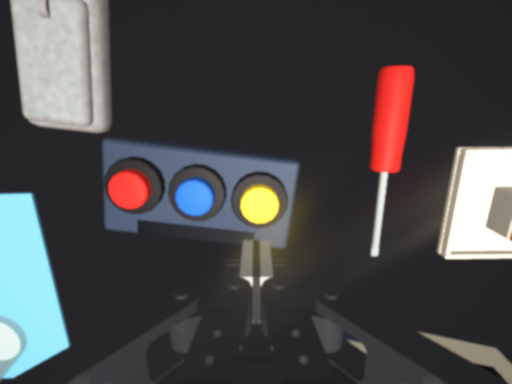

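The wrist view shows red (130,189), blue (194,197) and yellow (259,205), with the closed fingertips at (257,255). I'll triangulate with the first top view.

Run:
```python
from h import *
w=optics.camera('wrist');t=optics.camera('top')
t0=dict(t);t0['image']=cv2.cvtColor(cv2.imread('pics/t0.png'),cv2.COLOR_BGR2RGB)
def c(k): (x,y),rr=cv2.minEnclosingCircle(k); return [x,y]
for n,C in dict(y=YEL,b=([100,120,90],[125,255,255])).items():
    W=[c(k) for k in blobs(w,*C,300)]; W=min(W,key=lambda u:np.hypot(u[0]-(259 if n=='y' else 194),u[1]-200))
    T=min([c(k) for k in blobs(t0,*C,30)],key=lambda u:np.hypot(u[0]-(297 if n=='y' else 317),u[1]-235))
    print(n,W,T,tri([(w,W),(t0,T)]),at_z(w,W,36))
go(428,-105.5,46,181.6)
```

```text
y [257.4773864746094, 203.10452270507812] [296.2894592285156, 234.2894744873047] (array([ 425.9697601 , -105.40015008,   39.59887238]), [np.float64(0.7263470313743041), np.float64(0.22820419834031655)]) [ 427.02615261 -104.81029095   36.        ]
b [192.85653686523438, 194.6702423095703] [316.45001220703125, 236.0] (array([ 420.57823085, -155.74369938,   37.7552401 ]), [np.float64(0.4780110223677508), np.float64(0.14912745329546215)]) [ 421.16209282 -155.74292806   36.        ]
dp [-2.0, 1.4, 76.7] twz -0.3 q [-0.44, 0.13, -0.43, 1.01, 0.0, -0.46] t 10.55
```

Request:
arm_command(rows=[{"dp": [0, 1.5, 25], "twist": [0, 0, 0]}, {"dp": [0, 1.5, 55], "twist": [0, 0, 0]}, {"dp": [0, 1.5, 72], "twist": [0, 0, 0]}, {"dp": [0, 1.5, 78], "twist": [0, 0, 0]}, {"dp": [0, 1.5, 82], "twist": [0, 0, 0]}, {"dp": [0, 1.5, 85], "twist": [0, 0, 0]}, {"dp": [0, 1.5, 86], "twist": [0, 0, 0]}, {"dp": [0, 1.5, 86], "twist": [0, 0, 0]}])

```text
t: 11.22
position: [426.1, -106.0, 38.0]
eef_rot: [0.0, -0.011, 1.0, -0.0]
force: [-5.3, 2.3, 8.1]
finger_gap: 0.003
grasp_force: 4.2
```

Request:
arm_command(rows=[{"dp": [0, 0, 1], "twist": [0, 0, 0]}, {"dp": [0, 0, 2], "twist": [0, 0, 0]}, {"dp": [0, 0, 2], "twist": [0, 0, 0]}])

```text
t: 11.47
position: [426.2, -106.1, 37.5]
eef_rot: [0.001, -0.011, 1.0, -0.0]
force: [-11.6, 6.2, 31.9]
finger_gap: -0.001
grasp_force: 16.4
```

Request:
arm_command(rows=[{"dp": [0, 0, -3], "twist": [0, 0, 0]}, {"dp": [0, 0, -4], "twist": [0, 0, 0]}, {"dp": [0, 0, -4], "twist": [0, 0, 0]}])

```text
t: 11.72
position: [426.7, -106.5, 40.0]
eef_rot: [0.001, -0.011, 1.0, -0.0]
force: [-0.2, 1.6, 2.4]
finger_gap: -0.002
grasp_force: 1.5
```

Request:
arm_command(rows=[{"dp": [0, 0, -2], "twist": [0, 0, 0]}, {"dp": [0, 0, -2], "twist": [0, 0, 0]}])

```text
t: 11.88
position: [426.7, -106.5, 41.4]
eef_rot: [0.001, -0.011, 1.0, -0.0]
force: [1.4, 0.5, 2.2]
finger_gap: 0.005
grasp_force: 1.1
```

Request:
arm_command(rows=[{"dp": [0, 0, -3], "twist": [0, 0, 0]}, {"dp": [0, 0, -3], "twist": [0, 0, 0]}])

```text
t: 12.05
position: [426.2, -106.5, 44.0]
eef_rot: [0.0, -0.011, 1.0, -0.0]
force: [1.4, -0.2, 1.0]
finger_gap: 0.002
grasp_force: 0.5
```

Force follows the spring from 44 down to 38 mm and then rises steeply, so the yellow key was pressed fully. Next is blue.

Request:
arm_command(rows=[{"dp": [0, 0, -15], "twist": [0, 0, 0]}, {"dp": [0, 0, -22], "twist": [0, 0, 0]}, {"dp": [4, -25, -22], "twist": [0, 0, 0]}, {"dp": [6, -45, -22], "twist": [0, 0, 0]}, {"dp": [6, -49, -20], "twist": [0, 0, 0]}, {"dp": [6, -49, -10], "twist": [0, 0, 0]}, {"dp": [6, -49, -4], "twist": [0, 0, 0]}, {"dp": [6, -49, -2], "twist": [0, 0, 0]}, {"dp": [6, -49, -2], "twist": [0, 0, 0]}])

```text
t: 12.8
position: [420.5, -154.8, 45.0]
eef_rot: [-0.001, -0.011, 1.0, 0.0]
force: [-0.4, 0.2, 0.7]
finger_gap: 0.001
grasp_force: 0.0
```

Request:
arm_command(rows=[{"dp": [0, 0, 2], "twist": [0, 0, 0]}, {"dp": [0, 0, 4], "twist": [0, 0, 0]}, {"dp": [0, 0, 6], "twist": [0, 0, 0]}, {"dp": [0, 0, 8], "twist": [0, 0, 0]}, {"dp": [0, 0, 8], "twist": [0, 0, 0]}])

```text
t: 13.22
position: [421.1, -155.1, 38.0]
eef_rot: [0.0, -0.011, 1.0, 0.0]
force: [-0.8, 2.6, 7.6]
finger_gap: -0.001
grasp_force: 3.6
```

Request:
arm_command(rows=[{"dp": [0, 0, 1], "twist": [0, 0, 0]}, {"dp": [0, 0, 1.5], "twist": [0, 0, 0]}, {"dp": [0, 0, 1.5], "twist": [0, 0, 0]}])

```text
t: 13.47
position: [421.2, -155.2, 37.6]
eef_rot: [0.001, -0.011, 1.0, -0.0]
force: [-6.4, 5.0, 24.7]
finger_gap: -0.001
grasp_force: 12.4
```

Request:
arm_command(rows=[{"dp": [0, 0, -10], "twist": [0, 0, 0]}, {"dp": [0, 0, -40], "twist": [0, 0, 0]}, {"dp": [0, 0, -80], "twist": [0, 0, 0]}, {"dp": [0, 0, -120], "twist": [0, 0, 0]}, {"dp": [0, 0, -160], "twist": [0, 0, 0]}, {"dp": [0, 0, -200], "twist": [0, 0, 0]}, {"dp": [0, 0, -220], "twist": [0, 0, 0]}], hand=-1)

```text
t: 14.05
position: [421.7, -155.8, 260.8]
eef_rot: [0.002, -0.011, 1.0, -0.002]
force: [0.0, -0.8, 0.5]
finger_gap: 0.972
grasp_force: 0.0
```

Run:
```python
from h import *
go(668,28,250,168)
```

```text
dp [-250.1, 178.5, 11.4] twz 13.2 q [-0.54, 0.07, -0.13, 1.36, -0.0, -0.56] t 14.05
```

Request:
arm_command(rows=[{"dp": [-20, 14, 0], "twist": [0, 0, 1]}, {"dp": [-50, 36, 0], "twist": [0, 0, 4]}, {"dp": [-80, 57, 0], "twist": [0, 0, 8]}, {"dp": [-110, 79, 0], "twist": [0, 0, 11]}, {"dp": [-140, 100, 0], "twist": [0, 0, 13.2]}, {"dp": [-170, 121, 3], "twist": [0, 0, 13.2]}, {"dp": [-200, 143, 6], "twist": [0, 0, 13.2]}, {"dp": [-228, 163, 9], "twist": [0, 0, 13.2]}, {"dp": [-244, 174, 11], "twist": [0, 0, 13.2]}, {"dp": [-250, 178, 11], "twist": [0, 0, 13.2]}, {"dp": [-250, 178, 11], "twist": [0, 0, 13.2]}])

```text
t: 14.97
position: [667.9, 29.0, 243.7]
eef_rot: [-0.001, 0.103, 0.995, -0.0]
force: [-0.1, 0.1, 0.4]
finger_gap: 0.999
grasp_force: 0.0
```

Run:
```python
from h import *
s=r.get_state();print(s['position'],s['finger_gap'])
w=optics.camera('wrist');save(w,'w5.png');t=optics.camera('top');save(t,'t5.png')
H=hsv(w)
for x,y in ((256,190),(256,230),(256,150)): print(H[y,x])
for k in blobs(w,[105,60,20],[128,220,130],1500): print(rect(w,k,113),cv2.boundingRect(k))
print(cv2.boundingRect(blobs(w,[105,60,20],[128,220,130],1500)[0]))
for n in('cover',): print([(k['xy'],k['conf'],at_z(w,k['xy'],85)) for k in models.tip_of(n,w)])
```

```text
[667.90863023  28.95450637 243.73520386] 0.9990837547905407
[ 10  18 167]
[ 11  18 153]
[ 11  18 159]
[661.4  16.5 164.6 102.  -13.6] (182, 87, 117, 175)
(182, 87, 117, 175)
[([247.5, 176.6], 0.93, array([663.20337973,  21.93330987,  85.        ]))]
```

View pics/w5.png

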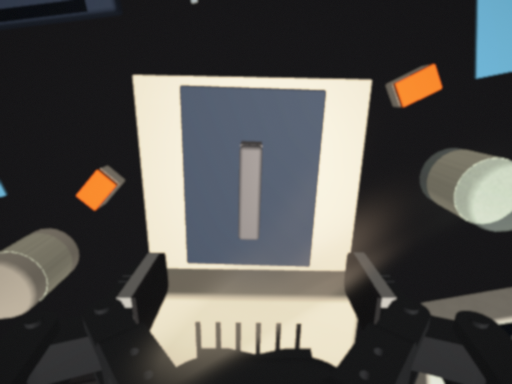

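The cover shows corners at about (181,86), (326,91), (311,265) and (188,263). The handle bar spans (240–262, 147–240), and no box is on it.

Run:
```python
from h import *
w=optics.camera('wrist');t=optics.camera('top')
C=np.array([[[181,86]],[[326,91]],[[311,265]],[[188,263]]])
B=np.array([[[240,147]],[[262,147]],[[259,240]],[[240,240]]])
print('cover',rect(w,C,113),'bar',rect(w,B,149))
m=cv2.inRange(hsv(w),np.array([0,0,120]),np.array([180,60,200]));m[:130]=0;m[255:]=0;m[:,:215]=0;m[:,:285]=m[:,:285];m[:,285:]=0
cs,_=cv2.findContours(m,cv2.RETR_EXTERNAL,cv2.CHAIN_APPROX_NONE);k=max(cs,key=cv2.contourArea)
print('bar seg',rect(w,k,149),cv2.boundingRect(k))
# height by two views: bar centre in the scene/top pictures at the start
t0=dict(t);t0['image']=cv2.cvtColor(cv2.imread('pics/t0.png'),cv2.COLOR_BGR2RGB)
cen=lambda c: c.reshape(-1,2).mean(0)
print(tri([(w,cen(B)),(t0,[239.5,132.5])]))
```

```text
cover [664.1  24.6 169.1 125.  -13.9] bar [663.7  24.   80.1  17.2 -13. ]
bar seg [664.2  25.1  77.7  16.  -13.8] (242, 149, 22, 91)
(array([663.7576547 ,  23.84281304, 143.12526146]), [np.float64(0.3228430211614656), np.float64(0.12165678556517381)])
```

```bash
python3 -c "
from h import *
go(664,24.5,124,166.5)"
```

```text
dp [1.9, -2.9, 122.0] twz 1.5 q [-0.09, 0.46, 0.37, 1.48, -0.0, 0.12] t 15.2167
```

Request:
arm_command(rows=[{"dp": [2, -3, 25], "twist": [0, 0, 1.5]}, {"dp": [2, -3, 55], "twist": [0, 0, 1.5]}, {"dp": [2, -3, 85], "twist": [0, 0, 1.5]}, {"dp": [2, -3, 107], "twist": [0, 0, 1.5]}, {"dp": [2, -3, 117], "twist": [0, 0, 1.5]}, {"dp": [2, -3, 121], "twist": [0, 0, 1.5]}, {"dp": [2, -3, 121], "twist": [0, 0, 1.5]}, {"dp": [2, -3, 121], "twist": [0, 0, 1.5]}])

```text
t: 15.88
position: [665.1, 25.1, 125.8]
eef_rot: [0.001, 0.117, 0.993, 0.0]
force: [0.7, 0.5, 0.6]
finger_gap: 1.001
grasp_force: 0.0
```

Request:
arm_command(rows=[{"dp": [0, 0, 0], "twist": [0, 0, 0]}, {"dp": [0, 0, 0], "twist": [0, 0, 0]}, {"dp": [0, 0, 0], "twist": [0, 0, 0]}, {"dp": [0, 0, 0], "twist": [0, 0, 0]}, {"dp": [0, 0, 0], "twist": [0, 0, 0]}, {"dp": [0, 0, 0], "twist": [0, 0, 0]}, {"dp": [0, 0, 0], "twist": [0, 0, 0]}, {"dp": [0, 0, 0], "twist": [0, 0, 0]}, {"dp": [0, 0, 0], "twist": [0, 0, 0]}, {"dp": [0, 0, 0], "twist": [0, 0, 0]}], hand=1)

```text
t: 16.72
position: [664.7, 25.4, 124.5]
eef_rot: [0.0, 0.117, 0.993, 0.0]
force: [-1.2, 0.3, 5.2]
finger_gap: 0.198
grasp_force: 59.8
```

Request:
arm_command(rows=[{"dp": [0, 0, -4], "twist": [0, 0, 0]}, {"dp": [0, 0, -14], "twist": [0, 0, 0]}, {"dp": [0, 0, -32], "twist": [0, 0, 0]}, {"dp": [0, 0, -55], "twist": [0, 0, 0]}, {"dp": [0, 0, -78], "twist": [0, 0, 0]}, {"dp": [0, 0, -98], "twist": [0, 0, 0]}, {"dp": [0, 0, -112], "twist": [0, 0, 0]}, {"dp": [0, 0, -120], "twist": [0, 0, 0]}])

```text
t: 17.38
position: [664.8, 25.4, 246.6]
eef_rot: [0.001, 0.117, 0.993, 0.0]
force: [-0.3, 0.0, -2.5]
finger_gap: 0.196
grasp_force: 58.8
```

Run:
```python
from h import *
p=optics.camera('wrist');save(p,'w6.png');t=optics.camera('top')
for q in (t,):
    for k in blobs(q,*BLUE,2000): print(rect(q,k,4))
go(518.6,385.7,235,179.2)
```

```text
[ 540.3 -396.7  212.4  186.9    2.1]
dp [226.3, 316.3, 10.2] twz -12.7 q [-0.09, 0.46, 0.36, 1.47, -0.0, 0.15] t 17.4833
```

View pics/w6.png

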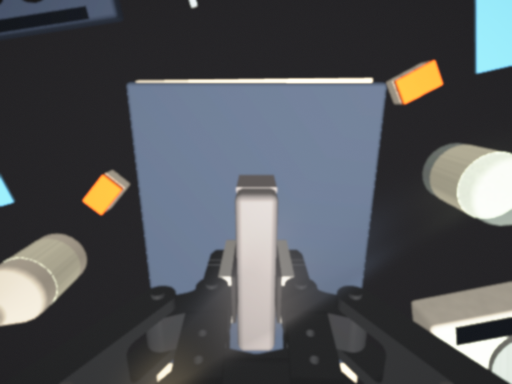

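The cover hangs level under the gripper, held by the bar at (256,260). Next I carry it to the mat.

Request:
arm_command(rows=[{"dp": [6, 8, 0], "twist": [0, 0, 0]}, {"dp": [20, 28, 0], "twist": [0, 0, -1]}, {"dp": [40, 56, 0], "twist": [0, 0, -2]}, {"dp": [62, 86, 0], "twist": [0, 0, -4]}, {"dp": [84, 117, 0], "twist": [0, 0, -5]}, {"dp": [106, 148, 0], "twist": [0, 0, -7]}, {"dp": [128, 179, 0], "twist": [0, 0, -8]}, {"dp": [150, 210, 0], "twist": [0, 0, -10]}, {"dp": [172, 241, 0], "twist": [0, 0, -11]}, {"dp": [190, 266, 0], "twist": [0, 0, -12]}, {"dp": [204, 286, 0], "twist": [0, 0, -12.7]}, {"dp": [211, 296, 0], "twist": [0, 0, -12.7]}])

```text
t: 18.48
position: [525.7, 365.4, 242.7]
eef_rot: [-0.001, 0.005, 1.0, -0.0]
force: [0.3, -0.6, -2.7]
finger_gap: 0.196
grasp_force: 58.9
```

Run:
```python
from h import *
s=optics.camera('scene');s0=dict(s);s0['image']=cv2.cvtColor(cv2.imread('pics/s0.png'),cv2.COLOR_BGR2RGB)
for k in blobs(s0,*BLUE,700): print(rect(s0,k,4),cv2.boundingRect(k))
w=optics.camera('wrist')
for k in blobs(w,*BLUE,700): print('w',rect(w,k,4),cv2.boundingRect(k))
go(518.6,385.7,235,179.2)
```

```text
[519.6 385.4 215.8 168.5  -0.9] (342, 217, 81, 75)
[ 538.1 -343.9  216.6   87.5    2.1] (136, 162, 47, 46)
w [420.7 387.6 165.7  16.9  88.9] (202, 67, 143, 17)
dp [8.1, 21.2, 7.8] twz 0.2 q [0.47, 0.42, 0.29, 1.44, 0.0, 0.48] t 18.5833
```

Request:
arm_command(rows=[{"dp": [5, 10, 5], "twist": [0, 0, 0]}, {"dp": [8, 18, 15], "twist": [0, 0, 0]}, {"dp": [8, 21, 35], "twist": [0, 0, 0]}, {"dp": [8, 21, 60], "twist": [0, 0, 0]}, {"dp": [8, 21, 88], "twist": [0, 0, 0]}, {"dp": [8, 21, 115], "twist": [0, 0, 0]}, {"dp": [8, 21, 140], "twist": [0, 0, 0]}, {"dp": [8, 21, 162], "twist": [0, 0, 0]}, {"dp": [8, 21, 177], "twist": [0, 0, 0]}, {"dp": [8, 21, 186], "twist": [0, 0, 0]}, {"dp": [8, 21, 190], "twist": [0, 0, 0]}, {"dp": [8, 21, 190], "twist": [0, 0, 0]}])

```text
t: 19.58
position: [520.3, 383.1, 53.2]
eef_rot: [-0.001, 0.007, 1.0, -0.0]
force: [0.2, 0.2, -2.2]
finger_gap: 0.2
grasp_force: 58.8
```

```bash
python3 -c "
from h import *
go(518.6,386,44,179.2)"
```

```text
dp [1.7, 2.9, 9.2] twz -0.0 q [0.5, 0.52, -0.04, 1.01, 0.0, 0.52] t 19.5833
```

Request:
arm_command(rows=[{"dp": [1, 2, 2], "twist": [0, 0, 0]}, {"dp": [1, 2, 4], "twist": [0, 0, 0]}, {"dp": [1, 2, 6], "twist": [0, 0, 0]}, {"dp": [1, 2, 7], "twist": [0, 0, 0]}, {"dp": [1, 2, 8], "twist": [0, 0, 0]}, {"dp": [1, 2, 9], "twist": [0, 0, 0]}, {"dp": [1, 2, 9], "twist": [0, 0, 0]}])

```text
t: 20.17
position: [519.6, 385.5, 45.1]
eef_rot: [-0.0, 0.007, 1.0, -0.0]
force: [-0.4, 0.4, -2.9]
finger_gap: 0.197
grasp_force: 58.9
```

Request:
arm_command(rows=[{"dp": [0, 0, 1], "twist": [0, 0, 0]}, {"dp": [0, 0, 2], "twist": [0, 0, 0]}, {"dp": [0, 0, 2], "twist": [0, 0, 0]}])

```text
t: 20.42
position: [519.7, 385.6, 43.6]
eef_rot: [0.0, 0.007, 1.0, 0.0]
force: [-0.4, -0.8, 0.9]
finger_gap: 0.194
grasp_force: 59.3
```

Request:
arm_command(rows=[{"dp": [0, 0, 1], "twist": [0, 0, 0]}, {"dp": [0, 0, 1], "twist": [0, 0, 0]}])

```text
t: 20.58
position: [519.7, 385.6, 43.5]
eef_rot: [0.001, 0.007, 1.0, 0.0]
force: [-3.8, -2.7, 8.6]
finger_gap: 0.198
grasp_force: 60.5
```

Firm contact, so I release and retreat straight up.

Request:
arm_command(rows=[{"dp": [0, 0, 0], "twist": [0, 0, 0]}, {"dp": [0, 0, 0], "twist": [0, 0, 0]}, {"dp": [0, 0, 0], "twist": [0, 0, 0]}, {"dp": [0, 0, 0], "twist": [0, 0, 0]}, {"dp": [0, 0, 0], "twist": [0, 0, 0]}, {"dp": [0, 0, 0], "twist": [0, 0, 0]}, {"dp": [0, 0, 0], "twist": [0, 0, 0]}, {"dp": [0, 0, 0], "twist": [0, 0, 0]}], hand=-1)

```text
t: 21.25
position: [519.6, 385.6, 42.1]
eef_rot: [-0.0, 0.007, 1.0, -0.0]
force: [-1.0, -0.1, 0.1]
finger_gap: 1.005
grasp_force: 0.0
```

Request:
arm_command(rows=[{"dp": [0, 0, -10], "twist": [0, 0, 0]}, {"dp": [0, 0, -35], "twist": [0, 0, 0]}, {"dp": [0, 0, -70], "twist": [0, 0, 0]}, {"dp": [0, 0, -105], "twist": [0, 0, 0]}, {"dp": [0, 0, -140], "twist": [0, 0, 0]}, {"dp": [0, 0, -175], "twist": [0, 0, 0]}, {"dp": [0, 0, -195], "twist": [0, 0, 0]}, {"dp": [0, 0, -200], "twist": [0, 0, 0]}])

```text
t: 21.92
position: [520.4, 386.0, 247.7]
eef_rot: [0.003, 0.007, 1.0, 0.002]
force: [-0.1, 0.2, 0.6]
finger_gap: 1.0
grasp_force: 0.0
```

Run:
```python
from h import *
w=optics.camera('wrist');s=optics.camera('scene')
save(w,'w7.png');save(s,'s7.png')
i=np.hstack([cv2.imread('pics/w7.png')[::1],cv2.imread('pics/s7.png')]);cv2.imwrite('pics/c7.png',cv2.resize(i,(800,300)))
for k in blobs(w,*BLUE,700): print('mat',rect(w,k,4))
for k in blobs(w,[105,60,20],[128,220,135],1500): print('cover',rect(w,k,32))
for k in blobs(s,*ORANGE): print('or',rect(s,k,44),cv2.boundingRect(k))
```

```text
mat [517.8 386.  210.6 166.4  -0.9]
cover [572.8 660.9 438.5  83.9  13.6]
or [-564.7 -883.7  898.4  829.3   24. ] (134, 0, 137, 65)
or [ 420.6 -454.6  118.    64.6   35.3] (137, 136, 20, 20)
or [437.9 136.4  60.3  50.5 -87. ] (296, 188, 23, 16)
or [ 666.8 -157.4   48.1   33.9  -58. ] (172, 212, 18, 9)
or [625.5 225.9  50.5  30.6 -65.4] (305, 245, 20, 10)
```

View pics/c7.png

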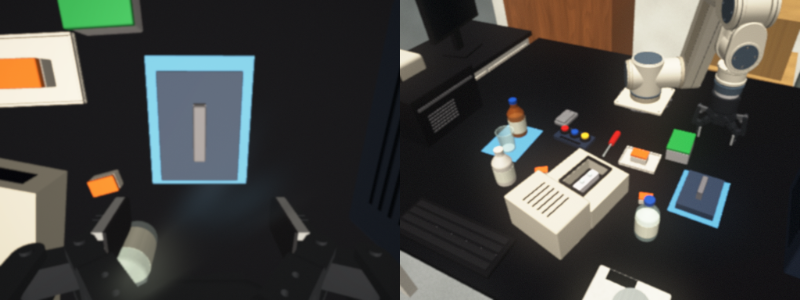

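The cover lies flat, handle up, centred within the mat at (198,120). The box stands in the tray, and nothing else has been disturbed. I'm handing in.

```bash
python3 -c "
from h import *
print(workorder.finish_job())"
```

```text
the job is handed in; nothing more can be done
None
```

The cell box is in the tray, the yellow and then the blue key were pressed fully, and the cover lies flat, handle up, on the empty mat; the job was handed in at about 22 s, with no verdict returned.

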